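# Free the cartridge from the left-hand clamp

## Task

One of the two clamps has lines engraved on its T-handle, which means a left-hand thread: unscrew that handle by turning it clockwise, right up to its stop but without forcing it. Then take the freed cartridge out from under the raised toe without straining it against the clamp, and stand it upright in the empty tray without dropping it. Leave the handle up at its stop, and leave the other clamp and everything else as it is.

Things in the scene. Friction and masses are not known exactly. Their poses are not given: they have to be found in the camera images.
- lh_clamp: The marked (left-hand) clamp: aluminium base plate 200 x 100 x 12 mm fixed on the table; origin at the centre of its underside, z up. Spindle axis at x = -50 mm, cartridge nest at x = +45 mm, both at y = 0. A steel toe, 24 mm wide, 10 mm thick, reaches from a 36 mm sleeve on the spindle along +x over the inner 8 mm of the cartridge's foot.
- lh_nest (a point): Centre of the nest's floor (12 mm above the table) on that plate. The cartridge's foot lies in it with 1.5 mm play all round, inside lips 4 mm high and 6 mm thick. To come out, the cartridge must first be raised over the lips (not against the toe), then drawn away from the spindle (clamp's +x) by more than 8 mm, then lifted.
- lh_toe_tip (a point): Underside of the toe's tip, 75 mm from the spindle axis: 18.5 to 22 mm above the table at the start (0.5 to 4 mm over the cartridge's foot), 27.6 mm at the handle's stop. The toe does not turn; it climbs 3.5 mm per radian that the handle is unscrewed and stays where it is left.
- lh_hub (a point): Middle of the marked clamp's steel T-handle, on the spindle axis, half-way up its cross-bar; y along the bar to the engraved arm, z up. Bar 96 long, 12 wide, 14 mm high, its middle 69 to 72 mm above the table at the start, rising with the toe. Under it a hub 24 mm across for 8 mm, then collar and sleeve up to 36 mm across.
- lh_arm_end (a point): The engraved mark: three dark lines cut across one arm of the marked T-handle, 36.5 mm from the spindle axis, at the bar's upper face. It means a left-hand thread: clockwise from above unscrews. It takes 0.12 N m (3 N at the bar's end) and stays where left. Shut fingertips pressed sideways on an arm can push it round.
- lh_spindle (a point): Fixed point on the marked clamp's spindle axis, 40 mm above the table. The handle ends at a hard stop 1.7 to 2.6 rad from its start; where differs each time and cannot be seen, only felt: 8 to 12 N at the bar's end is firmly against it. More than 20 N on the handle, pushed or squeezed, damages it; if moved on blindly, the arm soon exceeds this.
- cartridge_mid (a point): Centre of the clamped cartridge, half-way up (32 mm above its underside); z up, x and y along its foot. Black foot 56 (x) x 50 (y) x 6 mm, round white body 34 mm across up to 58 mm above the underside, then a 12 mm brass nipple to 64 mm. 0.1 to 0.2 kg.
- cartridge: The same cartridge, by the centre of its underside.
- tray: Empty grey open tray fixed on the table, 120 (x) x 110 (y) x 28 mm outside, walls and floor 5 mm thick; origin at the centre of its underside.
- plain_arm_end (a point): Point on one arm of the unmarked clamp's T-handle, 36.5 mm from its spindle axis. That clamp is of the same make and size, but without the engraved lines (ordinary thread).
- spare_mid (a point): Centre of the like cartridge held in the unmarked clamp.
- vial_a: Capped glass vial, 28 mm across, 60 mm high, standing on the table; origin at its underside. Bystander.
- vial_b: Another such vial. Bystander.
- jar: Clear jar with cap, 60 mm across, 85 mm high, standing; origin at its underside. Bystander.
- spanner: Steel spanner lying flat, 160 mm long. Bystander.
- driver: Screwdriver lying flat, 170 mm long. Bystander.
- cup: Empty white plastic cup, 70 mm across, 50 mm high; origin at its underside. Bystander.
- weight: Brass cylinder weight, 44 mm across, 35 mm high; origin at its underside. Bystander.
Things that resemble listed ones, but are neither listed nor needed, are in the scene too. What is shaped like the cartridge but purple is not meant.

How it is judged:
By the outcome, as a careful person would: the job done as asked, in the order asked, and still so for the second after the job is handed in, with the robot touching nothing.
It also fails if it takes over 72 s, if anything falls off the work surface, if the arm or the gripper's body presses on something with over 40 N, if the wrist force passes 120 N, or if a joint passes its speed limit or range.

## Robot

A 6-joint arm with a two-finger parallel gripper is mounted at the origin on the work surface. World frame = base frame: x ahead of the robot, y to its left, z up, the work surface at z = 0. Lengths are in m, angles in rad, forces in N, time in s.
With the tool pointing down it reaches from about 0.325 to 0.875 m from the base axis. Payload 4.4 kg.
Tool frame: the origin (TCP) lies midway between the tips of the shut fingers; the grasp point (between the pads) lies 19 mm behind it (arm.grip_depth is the distance from the TCP to the grasp point, in m); z points along the fingers, y is the line along which they close (so a half turn about z gives the same grasp; the last joint's range is limited). The gripper opens to 85 mm and grips with 20 to 120 N. Pads are 22 mm wide; open, the fingers measure 114 mm over their backs; the gripper's body (76 mm by 85 mm) begins 54 mm behind the grasp point. The pads swing forward as they close: fully open they stand 13 mm farther back than shut.
Start: joints at [0.995, 0.207, 1.542, -0, 1.393, -0.15], TCP at [0.238, 0.524, 0.231] pointing down, gripper open.
Joint ranges: [-2.73, 2.73], [-0.86, 2.22], [0.23, 2.46], [-1.11, 4.25], [0.08, 2.63], [-2.82, 2.82]. Speed limits (rad/s): [2.79, 2.79, 3.14, 3.14, 3.14, 3.14].

## Interface

Orientations are given as a rotation vector (axis times angle).
In Python, from workcell import arm gives the robot as it stands.
- The arm moves only by the shell command python3 -m pendant 'ROWS' [FORCE]. ROWS is JSON, a list of rows, each a list of 3 entries, a list of its own where there are three numbers: the shift along the tool's x, y, z in m, then the turn about the tool's z in degrees, then the finger opening in m, from 0 to 0.0854. A call has 1 to 5 rows; each row shifts and turns the commanded pose from where the row before left it, along the tool's axes as they then stand; what a row does not reach is not made up. A row lasts 1/8 s, in which the tool goes at most 62.5 mm and 10.7 degrees, less where a joint would pass 70% of its speed; a pose out of reach is approached as far as the arm can. A call is refused whole if a number of a shift passes 0.0625 or a number of a turn 10.7, either way. A call with a gripper value outside its range is refused whole. The fingers move at their own pace and stop on an object; FORCE is the grip in N (left out, the last holds). Time passes only in rows, so rows that do not move let the fingers close. It gives the time, the measured TCP pose, the force, the opening and the grip force at its end, in the units of the state.
- arm.observe(): the state, without advancing time (a new reading comes with each control period).
- arm.grab_frame(name): name is "side" or "top" or "wrist"; returns the picture (420x560x3 uint8, blue, green, red); there is no depth.
- arm.camera_info(name): a dict with "camera_matrix" (3x3 intrinsics, pixels), "R" (3x3) and "t" (3): a world point X has camera coordinates R X + t. Camera axes: x right, y down, z forward; pixel columns grow to the right and rows downward; lengths in m; the calibration is good to about 2 mm. The wrist camera is an equidistant fisheye: a pixel r from the principal point sees the ray r / f radians off the axis. A picture is of the moment at which its call begins: read the wrist's pose just before it. camera_info takes no time and is no camera call; for the wrist camera it gives the pose at the moment of the call.
- arm.job_done(): hands the job in; it is judged then, once.
The state is a dict: "clock": time; "joints": joint angles; "joint_velocities": joint speeds; "tau": joint torques, N m; "ee_pos": TCP position; "ee_rot": TCP orientation; "contact_force": force on the tool from outside, world axes, zero at the start; "ft_torque": the same for the moment, N m; "opening": finger opening in m; "finger_force": force on a finger pad.
Only numpy, scipy, OpenCV 4.12 (cv2) and the standard library are available. Lean on these libraries where they do the work, as an engineer would, in place of code of your own. Each camera call takes 0.05 s, during which the arm holds its last target. There are 200 camera calls.

## Working session

There is one attempt and no reset: what is moved stays moved. The work goes in short steps, Python scripts to look and compute and a shell command to move; the robot and the scene stay as the last step left them, time stands still between calls to the robot, and variables do not carry over. Pictures are saved under pics/ and viewed, at most 10 in all, crops included, and the job is handed in when it is done.

```bash
ls; mkdir -p pics
python3 - <<'E'
from workcell import arm
import cv2
s=arm.observe()
print(s)
for n in ("top","side"):
    cv2.imwrite(f"pics/{n}0.png",arm.grab_frame(n)); c=arm.camera_info(n); print(n,c)
E
```

```text
pics
{'clock': 0.0, 'joints': array([ 9.94500948e-01,  2.07434967e-01,  1.54297843e+00, -2.08870842e-06,
        1.39352674e+00, -1.50482232e-01]), 'joint_velocities': array([-0.00076767, -0.00079915,  0.00060951, -0.00053379,  0.00070468,
       -0.00015438]), 'tau': array([-7.88678917e-04, -3.83040762e+01, -2.91593170e+01, -1.33804165e-04,
        1.08655143e-02,  2.88928199e-06]), 'ee_pos': array([0.23708409, 0.52299525, 0.23010568]), 'ee_rot': array([-0.6636471 , -3.06984285,  0.00344686]), 'contact_force': array([ 0.42099662,  0.37083943, -0.14083243]), 'ft_torque': array([-0.04380069, -0.00756429,  0.00931167]), 'finger_force': 0.0, 'opening': 0.08541706595335224}
top {'camera_matrix': array([[453.52798385,   0.        , 282.29781365],
       [  0.        , 453.52798385, 214.80060392],
       [  0.        ,   0.        ,   1.        ]]), 'R': array([[-1.38587756e-03, -9.99974233e-01,  7.04369698e-03],
       [-9.89189749e-01,  3.38011154e-04, -1.46640810e-01],
       [ 1.46634651e-01, -7.17077906e-03, -9.89164728e-01]]), 't': array([0.01137752, 0.61477368, 1.2289245 ])}
side {'camera_matrix': array([[424.15116153,   0.        , 274.98351971],
       [  0.        , 424.15116153, 214.41842841],
       [  0.        ,   0.        ,   1.        ]]), 'R': array([[ 0.90698218, -0.42116681,  0.00135882],
       [-0.25587851, -0.55359092, -0.79250443],
       [ 0.3345288 ,  0.7184397 , -0.60986464]]), 't': array([-0.50834029,  0.23893618,  0.92335522])}
```

View pics/top0.png

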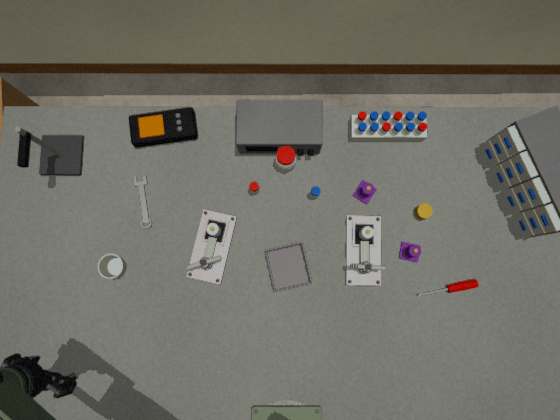

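View pics/side0.png

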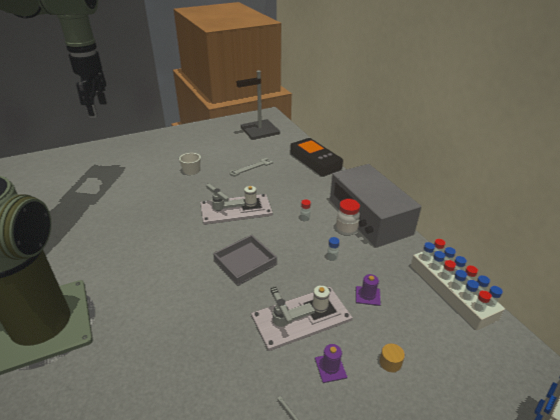

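The top view shows the clamps at (211,246) and (364,250), the tray at (288,267), and purple decoys near the right clamp. I'll zoom in on both handles and compute rough positions.

```bash
cat > h.py <<'E'
import numpy as np,cv2
from workcell import arm
def pix2w(n,u,v,z,c=None):
    c=c or arm.camera_info(n); K=c["camera_matrix"];R=c["R"];t=c["t"]
    if n=="wrist":
        x=(u-K[0,2])/K[0,0];y=(v-K[1,2])/K[1,1];r=np.hypot(x,y)
        d=np.array([x/r*np.sin(r),y/r*np.sin(r),np.cos(r)]) if r>0 else np.array([0,0,1.])
    else: d=np.linalg.solve(K,[u,v,1])
    o=-R.T@t; d=R.T@d
    return o+d*(z-o[2])/d[2]
E
python3 - <<'E'
from h import *
i=cv2.imread("pics/top0.png"); s=cv2.imread("pics/side0.png")
r=lambda a,w,h:cv2.resize(a,(w,h),interpolation=cv2.INTER_CUBIC)
a=r(i[200:300,180:250],280,400);b=r(i[200:300,330:400],280,400)
c=r(i[232:302,255:325],240,240)
d=r(s[175:230,190:280],400,200);
e=r(s[275:350,245:357],400,200)
out=np.zeros((600,800,3),np.uint8)
out[:400,:280]=a;out[:400,280:560]=b;out[:240,560:800]=c;out[400:,:400]=d;out[400:,400:]=e
cv2.imwrite("pics/crop0.png",out)
for n,p in dict(LhubTop=(208,263,.077),LcartTop=(213,229,.076),RhubTop=(364,267,.077),RcartTop=(366,233,.076),Tray=(288,267,.028)).items(): print(n,pix2w("top",*p).round(3))
E
```

```text
LhubTop [0.479 0.211 0.077]
LcartTop [0.571 0.2   0.076]
RhubTop [ 0.468 -0.209  0.077]
RcartTop [ 0.56  -0.217  0.076]
Tray [ 0.47  -0.005  0.028]
```

View pics/crop0.png

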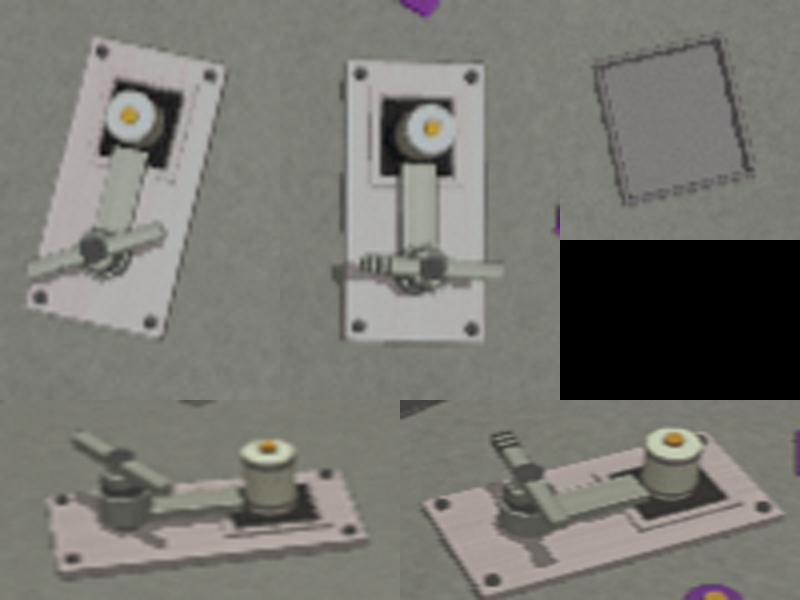

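The marked clamp is the right one: three dark lines on its left (+y) arm at top px (354,266). The hub is at about (368,266) and the nipple at (368,232). The left clamp's bar is plain. Next I'll compute positions and the shift to a spot above the marked clamp.

```bash
cat >> h.py <<'E'
def toolframe():
    s=arm.observe(); R=cv2.Rodrigues(np.array(s["ee_rot"]))[0]; return s,np.array(s["ee_pos"]),R
def need(xy,z,az):
    """tool-axes shift & turn (deg) to bring TCP to xy,z with tool x at azimuth az"""
    s,p,R=toolframe(); d=R.T@(np.array([*xy,z])-p)
    a=np.degrees(np.arctan2(R[1,0],R[0,0]))
    print("pos",p.round(4),"az",a.round(1),"shift(tool)",d.round(4),"turn",((a-az+180)%360-180).round(1),"F",np.array(s["contact_force"]).round(1),"j",s["joints"].round(2))
E
python3 - <<'E'
from h import *
P=[pix2w("top",*p,.012)[:2] for p in((347,215.5),(381,215.5),(381,285),(346.5,285))]
print(np.round(P,3),"mean",np.mean(P,0).round(4))
for n,p in dict(hub=(368,266.3,.078),mark=(354,266.2,.077),nip=(368,232,.076),purp1=(365,190,.06),purp2=(411,250,.06),vialb=(315,190,.06),weight=(424,211,.035),spare=(212.5,229,.076)).items(): print(n,pix2w("top",*p).round(3))
T=[pix2w("top",u/3.43+255,v/3.43+232,.028)[:2] for u,v in((595,67),(718,40),(752,172),(628,203))for u in[u-560]]
print("tray",np.round(T,3),np.mean(T,0).round(4))
need((.47,-.22),.2,177)
c=arm.camera_info("wrist");print(c["camera_matrix"].round(1).tolist(),"cam in tool",(toolframe()[2].T@(-c["R"].T@c["t"]-toolframe()[1])).round(3),(toolframe()[2].T@c["R"].T).round(2).tolist())
E
```

```text
[[ 0.618 -0.176]
 [ 0.618 -0.274]
 [ 0.419 -0.268]
 [ 0.419 -0.17 ]] mean [ 0.5185 -0.2222]
hub [ 0.47  -0.22   0.078]
mark [ 0.47  -0.182  0.077]
nip [ 0.563 -0.223  0.076]
purp1 [ 0.683 -0.221  0.06 ]
purp2 [ 0.515 -0.343  0.06 ]
vialb [ 0.683 -0.081  0.06 ]
weight [ 0.627 -0.392  0.035]
spare [0.571 0.201 0.076]
tray [[ 0.513  0.059]
 [ 0.535 -0.042]
 [ 0.428 -0.069]
 [ 0.403  0.032]] [ 0.4695 -0.0051]
pos [0.2371 0.523  0.2302] az 155.6 shift(tool) [-0.519  -0.5804  0.0313] turn -21.4 F [-0.1  0.  -0.3] j [ 0.99  0.21  1.54  0.    1.39 -0.15]
[[325.2, 0.0, 282.4], [0.0, 325.2, 215.2], [0.0, 0.0, 1.0]] cam in tool [ 0.078  0.001 -0.142] [[0.0, -0.95, -0.3], [1.0, 0.0, 0.0], [-0.0, -0.3, 0.95]]
```

Everything fits: spindle at about (0.469,-0.220), nest at about (0.5635,-0.223), plate yaw about -1.7°, tray at (0.470,-0.005) with yaw about -13°. Moving over now with the fingers shut.

```bash
python3 -m pendant '[[[0,0,0],-10.7,0],[[0,0,0],-10.7,0],[[-0.0166,-0.045,0],0,0],[[-0.0166,-0.045,0],0,0],[[-0.0166,-0.045,0],0,0]]' && python3 -m pendant '[[[-0.0166,-0.045,0],0,0],[[-0.0166,-0.045,0],0,0],[[-0.0166,-0.045,0],0,0],[[-0.0166,-0.045,0],0,0],[[-0.0166,-0.045,0],0,0]]' && python3 -m pendant '[[[-0.0166,-0.045,0],0,0],[[-0.0166,-0.045,0],0,0],[[-0.0166,-0.045,0],0,0],[[-0.0166,-0.045,0],0,0],[[-0.0166,-0.045,0],0,0]]'
python3 -m pendant '[[[-0.0166,-0.045,0.02],0,0],[[-0.0166,-0.045,0.02],0,0],[[0,0,0],0,0]]'
python3 - <<'E'
from h import *
need((.45,-.17),.2,177)
c=arm.camera_info("wrist"); i=arm.grab_frame("wrist"); cv2.imwrite("pics/w1.png",i); np.savez("w1.npz",**c)
E
```

```text
clock: 0.72
ee_pos: [0.2801, 0.3847, 0.2307]
ee_rot: [-0.081, -3.14, 0.001]
contact_force: [0.2, -0.8, 0.1]
opening: -0.0003
finger_force: 0.0
clock: 1.35
ee_pos: [0.3512, 0.1557, 0.231]
ee_rot: [-0.082, -3.14, 0.0]
contact_force: [0.1, -0.0, 0.4]
opening: 0.0003
finger_force: 0.0
clock: 1.98
ee_pos: [0.4224, -0.0733, 0.231]
ee_rot: [-0.083, -3.14, -0.001]
contact_force: [1.1, 0.8, 0.1]
opening: 0.0
finger_force: 0.0
clock: 2.35
ee_pos: [0.4499, -0.1654, 0.189]
ee_rot: [-0.088, -3.136, -0.003]
contact_force: [0.9, 0.4, 0.1]
opening: -0.0002
finger_force: 0.0
pos [ 0.4499 -0.1654  0.189 ] az 176.8 shift(tool) [-0.0003 -0.0046 -0.011 ] turn -0.2 F [0.9 0.4 0.1] j [-0.53  0.05  1.81 -0.    1.29 -2.05]
```

View pics/w1.png

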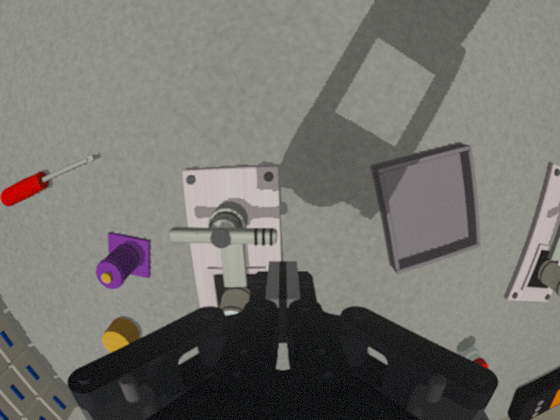

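The wrist view shows the marked handle: hub (221,237), engraved lines at (264,237), bar ends (170,235) and (277,237). The tray is empty at (428,205).

Run:
```python
from h import *
c=dict(np.load("w1.npz"))
for n,(u,v,z) in dict(hub=(221,237,.079),mark=(264,237,.0775),e1=(170,235,.0775),e2=(277,237,.0775),c1=(183,169,.012),c2=(280,165,.012),hole1=(191,180,.012),hole2=(269,177,.012),t1=(373,166,.028),t2=(468,144,.028),t3=(479,244,.028),t4=(398,271,.028)).items(): print(n,pix2w("wrist",u,v,z,c).round(4))
```

```text
hub [ 0.4687 -0.2171  0.079 ]
mark [ 0.4711 -0.1808  0.0775]
e1 [ 0.4654 -0.2631  0.0775]
e2 [ 0.4717 -0.1699  0.0775]
c1 [ 0.4182 -0.2641  0.012 ]
c2 [ 0.4212 -0.1648  0.012 ]
hole1 [ 0.4303 -0.2568  0.012 ]
hole2 [ 0.4327 -0.1765  0.012 ]
t1 [ 0.4236 -0.0749  0.028 ]
t2 [0.4017 0.0323 0.028 ]
t3 [0.5162 0.0609 0.028 ]
t4 [ 0.5395 -0.0421  0.028 ]
```

```bash
python3 -m pendant '[[[0.0044,-0.0156,0.03],0,0],[[0,0,0.04],0,0],[[0,0,0.04],0,0],[[0,0,0.025],0.8,0],[[0,0,0],0,0]]'; python3 -m pendant '[[[-0.003,0,0],0,0],[[-0.003,0,0],0,0],[[0,0,0],0,0]]'; python3 -m pendant '[[[-0.001,0,0],0,0],[[0,0,0],0,0]]'
```

```text
clock: 3.02
ee_pos: [0.4438, -0.1765, 0.0549]
ee_rot: [-0.101, -3.136, -0.004]
contact_force: [-0.0, 0.5, -0.5]
opening: -0.0002
finger_force: 0.0
clock: 3.4
ee_pos: [0.453, -0.1797, 0.0576]
ee_rot: [0.103, 3.137, -0.002]
contact_force: [0.4, 0.4, -0.3]
opening: -0.0001
finger_force: 0.0
clock: 3.65
ee_pos: [0.4527, -0.1793, 0.0564]
ee_rot: [0.104, 3.14, -0.0]
contact_force: [-1.0, -0.8, -0.5]
opening: 0.0
finger_force: 0.0
```

```bash
for k in 1; do python3 -m pendant '[[[-0.001,0,0],0,0],[[0,0,0],0,0]]'; done; python3 -m pendant '[[[-0.001,0,0],0,0],[[0,0,0],0,0]]' | grep -E "pos|cont";python3 -m pendant '[[[-0.001,0,0],0,0],[[0,0,0],0,0]]' | grep -E "pos|cont";python3 -m pendant '[[[-0.001,0,0],0,0],[[0,0,0],0,0]]' | grep -E "pos|cont"
```

```text
clock: 3.9
ee_pos: [0.4537, -0.1793, 0.0562]
ee_rot: [-0.104, -3.14, -0.0]
contact_force: [-0.7, -0.3, -0.5]
opening: 0.0002
finger_force: 0.0
ee_pos: [0.4547, -0.1794, 0.0563]
contact_force: [0.1, 0.1, -0.1]
ee_pos: [0.4557, -0.1795, 0.0563]
contact_force: [-0.0, 0.8, 0.0]
ee_pos: [0.4559, -0.1794, 0.0561]
contact_force: [-3.9, -0.1, 1.5]
```

Contact at TCP x ≈ 0.4558, with a stiffness of about 5 N/mm and slip at about 3–4 N. Now I orbit the hub, well short of the earliest possible stop (97°).

```bash
python3 -m pendant '[[[-0.0056,0.0018,0],8,0],[[-0.0056,0.0018,0],8,0],[[-0.0056,0.0018,0],8,0],[[-0.0056,0.0018,0],8,0],[[0,0,0],0,0]]' | grep -E "cl|ee|cont"
```

```text
clock: 5.28
ee_pos: [0.4798, -0.1782, 0.0561]
ee_rot: [-0.963, -2.99, -0.001]
contact_force: [-2.0, 1.8, 0.8]
```

```bash
python3 -m pendant '[[[-0.0056,0.0018,0],8,0],[[-0.0056,0.0018,0],8,0],[[-0.0056,0.0018,0],8,0],[[-0.0056,0.0018,0],8,0],[[0,0,0],0,0]]' | grep -E "cl|ee|cont"; python3 -m pendant '[[[-0.0056,0.0018,0],8,0],[[-0.0056,0.0018,0],8,0],[[-0.0056,0.0018,0],8,0],[[0,0,0],0,0],[[0,0,0],0,0]]' | grep -E "cl|ee|cont"
cat > g.py <<'E'
from workcell import arm
import numpy as np,cv2,sys
s=arm.observe();F=np.array(s["contact_force"]);R=cv2.Rodrigues(np.array(s["ee_rot"]))[0];a=np.degrees(np.arctan2(R[1,0],R[0,0]))
f=(R.T@F); r=np.array(s["ee_pos"])[:2]-[.469,-.2185]
print("t%.2f az%.1f bar-turn~%.1f pos"%(s["clock"],a,176-a),np.round(s["ee_pos"],4),"r%.4f"%np.hypot(*r),"rel tool",(R[:2,:2].T@r).round(4),"Ftool",f.round(1)); sys.exit(np.linalg.norm(F[:2])>6.5)
E
python3 g.py
```

```text
clock: 5.9
ee_pos: [0.5003, -0.1901, 0.0563]
ee_rot: [1.748, 2.61, 0.001]
contact_force: [-0.9, 2.2, 2.0]
clock: 6.52
ee_pos: [0.5096, -0.2051, 0.0565]
ee_rot: [2.252, 2.19, 0.001]
contact_force: [-0.3, 2.3, 1.9]
t6.53 az88.4 bar-turn~87.6 pos [ 0.5096 -0.2051  0.0565] r0.0428 rel tool [0.0146 0.0402] Ftool [ 2.3 -0.4 -1.9]False
```

```bash
M='python3 -m pendant'; python3 -m pendant '[[[-0.0021,0.0007,0],3,0],[[-0.0021,0.0007,0],3,0],[[0,0,0],0,0]]' >/dev/null; python3 g.py && python3 -m pendant '[[[-0.001,0.0004,0],1.5,0],[[-0.001,0.0004,0],1.5,0],[[0,0,0],0,0]]' >/dev/null; python3 g.py && python3 -m pendant '[[[-0.001,0.0004,0],1.5,0],[[-0.001,0.0004,0],1.5,0],[[0,0,0],0,0]]' >/dev/null; python3 g.py && python3 -m pendant '[[[-0.001,0.0004,0],1.5,0],[[-0.001,0.0004,0],1.5,0],[[0,0,0],0,0]]' >/dev/null; python3 g.py && python3 -m pendant '[[[-0.001,0.0004,0],1.5,0],[[-0.001,0.0004,0],1.5,0],[[0,0,0],0,0]]' >/dev/null; python3 g.py
```

```text
t6.90 az82.3 bar-turn~93.7 pos [ 0.511  -0.2092  0.0567] r0.0430 rel tool [0.0148 0.0404] Ftool [ 3.2  1.  -2.8]
t6.90 az82.3 bar-turn~93.7 pos [ 0.511  -0.2092  0.0567] r0.0430 rel tool [0.0148 0.0404] Ftool [ 3.2  1.  -2.8]
t6.90 az82.3 bar-turn~93.7 pos [ 0.511  -0.2092  0.0567] r0.0430 rel tool [0.0148 0.0404] Ftool [ 3.2  1.  -2.8]
t6.90 az82.3 bar-turn~93.7 pos [ 0.511  -0.2092  0.0567] r0.0430 rel tool [0.0148 0.0404] Ftool [ 3.2  1.  -2.8]
t6.90 az82.3 bar-turn~93.7 pos [ 0.511  -0.2092  0.0567] r0.0430 rel tool [0.0148 0.0404] Ftool [ 3.2  1.  -2.8]False
False
False
False
False
```

The guard exited 1 because it got a numpy bool, so the moves were skipped. That was the safe way to fail; I'll fix it and continue.

```bash
sed -i 's/sys.exit(\(.*\))$/sys.exit(int(\1))/' g.py; python3 -m pendant '[[[-0.001,0.0004,0],1.5,0],[[-0.001,0.0004,0],1.5,0],[[0,0,0],0,0]]' >/dev/null; python3 g.py && python3 -m pendant '[[[-0.001,0.0004,0],1.5,0],[[-0.001,0.0004,0],1.5,0],[[0,0,0],0,0]]' >/dev/null && python3 g.py && python3 -m pendant '[[[-0.001,0.0004,0],1.5,0],[[-0.001,0.0004,0],1.5,0],[[0,0,0],0,0]]' >/dev/null && python3 g.py && python3 -m pendant '[[[-0.001,0.0004,0],1.5,0],[[-0.001,0.0004,0],1.5,0],[[0,0,0],0,0]]' >/dev/null && python3 g.py
```

```text
t7.28 az79.2 bar-turn~96.8 pos [ 0.5112 -0.2117  0.0564] r0.0428 rel tool [0.0146 0.0402] Ftool [ 3.9  0.1 -2.9]
t7.65 az76.2 bar-turn~99.8 pos [ 0.5115 -0.2139  0.0563] r0.0427 rel tool [0.0146 0.0401] Ftool [ 3.8  1.3 -3.5]
t8.03 az73.2 bar-turn~102.8 pos [ 0.5116 -0.2159  0.0563] r0.0427 rel tool [0.0148 0.04  ] Ftool [ 3.9  1.3 -3.1]
t8.40 az70.2 bar-turn~105.8 pos [ 0.5117 -0.2181  0.0562] r0.0427 rel tool [0.0149 0.04  ] Ftool [ 3.6  0.2 -3.1]
```

```bash
python3 -m pendant '[[[-0.001,0.0004,-0.0003],1.5,0],[[-0.001,0.0004,-0.0003],1.5,0],[[0,0,0],0,0]]' >/dev/null; python3 g.py && python3 -m pendant '[[[-0.001,0.0004,-0.0001],1.5,0],[[-0.001,0.0004,-0.0001],1.5,0],[[0,0,0],0,0]]' >/dev/null && python3 g.py && python3 -m pendant '[[[-0.001,0.0004,-0.0001],1.5,0],[[-0.001,0.0004,-0.0001],1.5,0],[[0,0,0],0,0]]' >/dev/null && python3 g.py && python3 -m pendant '[[[-0.001,0.0004,-0.0001],1.5,0],[[-0.001,0.0004,-0.0001],1.5,0],[[0,0,0],0,0]]' >/dev/null && python3 g.py && python3 -m pendant '[[[-0.001,0.0004,-0.0001],1.5,0],[[-0.001,0.0004,-0.0001],1.5,0],[[0,0,0],0,0]]' >/dev/null && python3 g.py
```

```text
t8.78 az67.2 bar-turn~108.8 pos [ 0.5116 -0.2202  0.0566] r0.0427 rel tool [0.015  0.0399] Ftool [ 3.3  0.5 -0.9]
t9.15 az64.2 bar-turn~111.8 pos [ 0.5116 -0.2224  0.0569] r0.0428 rel tool [0.0151 0.04  ] Ftool [3.9 1.  0.6]
t9.53 az61.2 bar-turn~114.8 pos [ 0.5114 -0.2245  0.0571] r0.0428 rel tool [0.0152 0.04  ] Ftool [4.3 0.6 1.3]
t9.90 az58.2 bar-turn~117.8 pos [ 0.5111 -0.2266  0.0574] r0.0429 rel tool [0.0153 0.0401] Ftool [ 3.7 -0.2  1.9]
t10.28 az55.2 bar-turn~120.8 pos [ 0.5107 -0.2287  0.0575] r0.0429 rel tool [0.0154 0.0401] Ftool [ 2.6 -0.1  1.9]
```

```bash
python3 -m pendant '[[[-0.001,0.0004,0],1.5,0],[[-0.001,0.0004,0],1.5,0],[[0,0,0],0,0]]' >/dev/null; python3 g.py && python3 -m pendant '[[[-0.001,0.0004,-0.0001],1.5,0],[[-0.001,0.0004,0],1.5,0],[[0,0,0],0,0]]' >/dev/null && python3 g.py && python3 -m pendant '[[[-0.001,0.0004,-0.0001],1.5,0],[[-0.001,0.0004,0],1.5,0],[[0,0,0],0,0]]' >/dev/null && python3 g.py && python3 -m pendant '[[[-0.001,0.0004,-0.0001],1.5,0],[[-0.001,0.0004,-0.0001],1.5,0],[[0,0,0],0,0]]' >/dev/null && python3 g.py && python3 -m pendant '[[[-0.001,0.0004,-0.0001],1.5,0],[[-0.001,0.0004,-0.0001],1.5,0],[[0,0,0],0,0]]' >/dev/null && python3 g.py
```

```text
t10.65 az52.2 bar-turn~123.8 pos [ 0.5102 -0.2308  0.0577] r0.0430 rel tool [0.0155 0.0401] Ftool [ 3.7 -0.2  1.5]
t11.03 az49.2 bar-turn~126.8 pos [ 0.5097 -0.2329  0.0578] r0.0432 rel tool [0.0157 0.0402] Ftool [ 3.5 -0.1  0.8]
t11.40 az46.2 bar-turn~129.8 pos [ 0.509  -0.2349  0.0579] r0.0432 rel tool [0.0158 0.0402] Ftool [ 3.5 -1.1  0.3]
t11.78 az43.2 bar-turn~132.8 pos [ 0.5082 -0.2369  0.0581] r0.0433 rel tool [0.016  0.0403] Ftool [ 2.8 -1.3  1. ]
t12.15 az40.1 bar-turn~135.9 pos [ 0.508  -0.238   0.0583] r0.0436 rel tool [0.0172 0.0401] Ftool [ 6.4 -2.1  0.5]
```

Force is up to 6.4 N and the tool is hanging back about 1 mm, which looks like the stop. I'll firm it up gently without turning further.

```bash
python3 -m pendant '[[[-0.0005,0,0],0,0],[[0,0,0],0,0]]' >/dev/null; python3 g.py; python3 -m pendant '[[[0,0,0],0,0],[[0,0,0],0,0]]' >/dev/null; python3 g.py
```

```text
t12.40 az40.1 bar-turn~135.9 pos [ 0.5079 -0.2381  0.0583] r0.0436 rel tool [0.0171 0.0401] Ftool [ 6.8 -1.9  0.9]
t12.65 az40.1 bar-turn~135.9 pos [ 0.5079 -0.2381  0.0583] r0.0436 rel tool [0.0172 0.04  ] Ftool [ 8.3 -1.9  1.4]
```

```bash
python3 -m pendant '[[[-0.0006,0,0],0,0],[[0,0,0],0,0],[[0,0,0],0,0]]' >/dev/null; python3 g.py; python3 -m pendant '[[[0,0,0],0,0]]' >/dev/null; python3 g.py
```

```text
t13.03 az40.1 bar-turn~135.9 pos [ 0.5078 -0.2382  0.0584] r0.0435 rel tool [0.017  0.0401] Ftool [ 9.9 -1.6  2. ]
t13.15 az40.1 bar-turn~135.9 pos [ 0.5079 -0.2381  0.0584] r0.0435 rel tool [0.0171 0.0401] Ftool [ 9.8 -1.6  1.8]
```

```bash
python3 -m pendant '[[[-0.0005,0,0],0,0],[[0,0,0],0,0],[[0,0,0],0,0]]' >/dev/null; python3 g.py; python3 -m pendant '[[[0.003,0,0],0,0],[[0.012,0,0],0,0],[[0,0,-0.02],0,0],[[0,0,-0.05],0,0],[[0,0,-0.05],0,0]]'|tail -4
```

```text
t13.53 az40.1 bar-turn~135.9 pos [ 0.5078 -0.2382  0.0584] r0.0435 rel tool [0.017  0.0401] Ftool [10.3 -2.6  1.7]
ee_rot: [2.95, 1.079, -0.002]
contact_force: [0.7, -0.1, 0.2]
opening: 0.0
finger_force: 0.0
```

The handle is firmly at its stop: about 10.5 N with no further movement after about 134°. I've backed off. Next I go above the cartridge for one close look.

```bash
python3 -m pendant '[[[0,0,0],10.7,0.06],[[0,0,0],10.7,0.06],[[0,0,0],10.7,0.06],[[0,0,0],10,0.06],[[0,0,0],0,0.06]]'|tail -4
python3 - <<'E'
from h import *
need((.5635,-.223),.16,-1.7)
E
```

```text
ee_rot: [3.14, -0.049, 0.0]
contact_force: [0.6, 0.1, -0.2]
opening: 0.0601
finger_force: 0.0
pos [ 0.5176 -0.2306  0.1786] az -1.8 shift(tool) [ 0.0456 -0.0091  0.0186] turn -0.1 F [ 0.6  0.1 -0.2] j [-0.57  0.24  1.62 -0.    1.29  1.03]
```

```bash
python3 -m pendant '[[[0.0456,-0.0091,0],0,0.06],[[0,0,0],0,0.06],[[0,0,0],0,0.06]]'|tail -4
python3 - <<'E'
from h import *
need((.5635,-.223),.16,-1.7)
c=arm.camera_info("wrist"); i=arm.grab_frame("wrist"); cv2.imwrite("pics/w2.png",i); np.savez("w2.npz",**c)
cv2.imwrite("pics/top2.png",arm.grab_frame("top")[180:300,300:420].repeat(5,0).repeat(5,1)); cv2.imwrite("pics/side2.png",cv2.resize(arm.grab_frame("side")[250:360,235:375],(700,550),interpolation=2))
E
```

```text
ee_rot: [3.141, -0.049, -0.002]
contact_force: [-0.3, 0.0, 0.3]
opening: 0.0606
finger_force: 0.0
pos [ 0.563  -0.2226  0.178 ] az -1.8 shift(tool) [0.0005 0.0004 0.018 ] turn -0.1 F [-0.3  0.   0.3] j [-0.52  0.32  1.52 -0.    1.31  1.08]
```

View pics/w2.png

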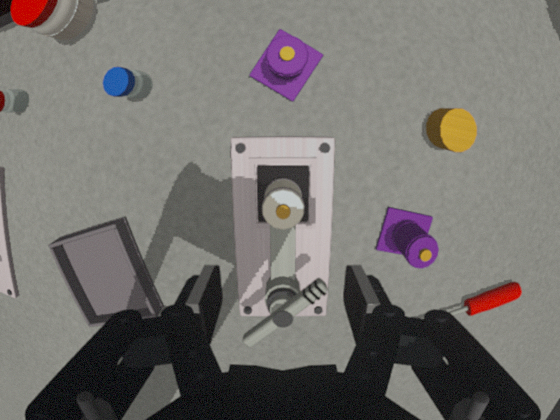

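The handle has turned and its marks are now at (318,290). The cartridge nipple is at (284,212), the foot's outer edge at row 166 between columns 258 and 310, and the plate's outer corners at (231,139) and (334,138).

Run:
```python
from h import *
c=dict(np.load("w2.npz"))
for n,(u,v,z) in dict(nip=(284,212,.076),f1=(258,166,.018),f2=(310,166,.018),c1=(231,139,.012),c2=(334,138,.012),h1=(240,148,.012),h2=(324,148,.012),purp=(287,53,.06),mark=(318,290,.085),hub=(283,318,.086),t1=(52,246,.028),t2=(126,218,.028)).items(): print(n,pix2w("wrist",u,v,z,c).round(4))
```

```text
nip [ 0.5655 -0.2231  0.076 ]
f1 [ 0.5936 -0.1997  0.018 ]
f2 [ 0.5921 -0.2486  0.018 ]
c1 [ 0.6199 -0.1746  0.012 ]
c2 [ 0.6179 -0.2724  0.012 ]
h1 [ 0.6108 -0.1828  0.012 ]
h2 [ 0.6084 -0.2627  0.012 ]
purp [ 0.6908 -0.2292  0.06  ]
mark [ 0.499  -0.2497  0.085 ]
hub [ 0.4717 -0.2195  0.086 ]
t1 [0.5173 0.0542 0.028 ]
t2 [ 0.5494 -0.0605  0.028 ]
```

```bash
python3 -m pendant '[[[0.002,0.0009,0.04],0,0.06],[[0,0,0.04],0,0.06],[[0,0,0.04],0,0.06],[[0,0,0.025],0,0.06],[[0,0,0],0,0.06]]'; python3 -m pendant '[[[0,0,0],0,0.05],[[0,0,0],0,0.042],[[0,0,0],0,0.039]]' 25; python3 -m pendant '[[[0,0,0],0,0.037],[[0,0,0],0,0.036],[[0,0,0],0,0.035]]' 25
```

```text
clock: 15.92
ee_pos: [0.5627, -0.2225, 0.0309]
ee_rot: [-3.138, 0.052, 0.008]
contact_force: [-0.2, -0.7, 0.5]
opening: 0.0602
finger_force: 0.0
clock: 16.3
ee_pos: [0.5663, -0.224, 0.0348]
ee_rot: [3.14, -0.052, 0.004]
contact_force: [0.4, 0.2, 0.4]
opening: 0.039
finger_force: 0.0
clock: 16.68
ee_pos: [0.5654, -0.2234, 0.0333]
ee_rot: [-3.141, 0.052, -0.0]
contact_force: [0.0, -0.2, 0.7]
opening: 0.0352
finger_force: 0.1
```

```bash
python3 -m pendant '[[[0,0,0],0,0.034],[[0,0,0],0,0.033],[[0,0,0],0,0.03],[[0,0,0],0,0.03]]' 30
python3 - <<'E'
from h import *
need((.565,-.2235),.033,-1.7)
E
```

```text
clock: 17.18
ee_pos: [0.5654, -0.2233, 0.0334]
ee_rot: [-3.141, 0.052, -0.0]
contact_force: [-0.1, 1.0, 1.4]
opening: 0.0334
finger_force: 29.8
pos [ 0.5654 -0.2233  0.0334] az -1.9 shift(tool) [-0.0004  0.0002  0.0004] turn -0.2 F [-0.1  1.   1.4] j [-0.52  0.5   1.6   0.    1.04  1.09]
```

```bash
python3 -m pendant '[[[0,0,-0.0015],0,0.03],[[0,0,-0.0018],0,0.03],[[0,0,-0.0018],0,0.03],[[0,0,-0.0017],0,0.03],[[0,0,0],0,0.03]]'; python3 -m pendant '[[[0,0,0],0,0.03],[[0,0,0],0,0.03]]'
```

```text
clock: 17.8
ee_pos: [0.5655, -0.2237, 0.0403]
ee_rot: [3.141, -0.052, 0.001]
contact_force: [-0.5, -0.6, -1.6]
opening: 0.0335
finger_force: 29.9
clock: 18.05
ee_pos: [0.5653, -0.2235, 0.04]
ee_rot: [-3.141, 0.052, 0.0]
contact_force: [-0.2, -0.3, -1.0]
opening: 0.0331
finger_force: 29.9
```

Raised by 6.6–6.8 mm, holding just the weight (about 1.5 N) with no sign of the toe. Now I draw it out along the clamp's +x, watching the force.

```bash
python3 -m pendant '[[[0.001,0,0],0,0.03],[[0.001,0,0],0,0.03],[[0.001,0,0],0,0.03],[[0,0,0],0,0.03]]'; python3 g.py && python3 -m pendant '[[[0.002,0,0],0,0.03],[[0.003,0,0],0,0.03],[[0.003,0,0],0,0.03],[[0,0,0],0,0.03]]'; python3 g.py && python3 -m pendant '[[[0.003,0,0],0,0.03],[[0.003,0,0],0,0.03],[[0.003,0,0],0,0.03],[[0,0,0],0,0.03]]'; python3 g.py
```

```text
clock: 18.55
ee_pos: [0.5685, -0.2236, 0.0401]
ee_rot: [3.141, -0.052, 0.0]
contact_force: [0.1, -0.9, -1.2]
opening: 0.0333
finger_force: 29.9
t18.55 az-1.9 bar-turn~177.9 pos [ 0.5685 -0.2236  0.0401] r0.0996 rel tool [0.0996 0.0018] Ftool [0.1 0.9 1.2]
clock: 19.05
ee_pos: [0.5767, -0.2239, 0.0402]
ee_rot: [3.141, -0.052, 0.001]
contact_force: [-0.1, -1.1, -1.3]
opening: 0.0334
finger_force: 29.9
t19.05 az-1.9 bar-turn~177.9 pos [ 0.5767 -0.2239  0.0402] r0.1079 rel tool [0.1078 0.0019] Ftool [-0.1  1.1  1.3]
clock: 19.55
ee_pos: [0.5857, -0.2242, 0.0402]
ee_rot: [3.141, -0.052, 0.0]
contact_force: [-0.3, 0.1, -0.8]
opening: 0.0335
finger_force: 29.9
t19.55 az-1.9 bar-turn~177.9 pos [ 0.5857 -0.2242  0.0402] r0.1168 rel tool [0.1168 0.0019] Ftool [-0.3 -0.1  0.8]
```

```bash
python3 -m pendant '[[[0,0,-0.02],0,0.03],[[0,0,-0.04],0,0.03],[[0,0,-0.04],0,0.03],[[0,0,-0.02],-8,0.03],[[0,0,0],-8,0.03]]'|tail -4
python3 - <<'E'
from h import *
need((.470,-.0055),.16,14)
E
```

```text
ee_rot: [3.112, 0.392, 0.01]
contact_force: [-0.2, 0.5, -1.4]
opening: 0.0331
finger_force: 30.1
pos [ 0.5875 -0.2253  0.1653] az 14.4 shift(tool) [-0.0593 -0.2421  0.0036] turn 0.4 F [-0.2  0.5 -1.4] j [-0.5   0.37  1.47 -0.    1.29  0.82]
```

```bash
python3 -m pendant '[[[-0.0045,-0.02,0],0,0.03],[[-0.0085,-0.035,0],0,0.03],[[-0.0085,-0.035,0],0,0.03],[[-0.0085,-0.035,0],0,0.03],[[-0.0085,-0.035,0],0,0.03]]'|tail -4;  python3 -m pendant '[[[-0.0085,-0.035,0],0,0.03],[[-0.0085,-0.032,0],0,0.03],[[-0.0038,-0.0151,0],0,0.03],[[0,0,0],0,0.03],[[0,0,0],0,0.03]]'|tail -4
python3 - <<'E'
from h import *
need((.470,-.0055),.16,14)
c=arm.camera_info("wrist"); i=arm.grab_frame("wrist"); cv2.imwrite("pics/w3.png",i); np.savez("w3.npz",**c)
E
```

```text
ee_rot: [3.117, 0.385, 0.003]
contact_force: [-0.4, 0.8, -1.0]
opening: 0.0333
finger_force: 30.2
ee_rot: [3.117, 0.385, 0.002]
contact_force: [0.3, 0.2, -1.5]
opening: 0.0336
finger_force: 30.2
pos [ 0.4698 -0.0047  0.1607] az 14.1 shift(tool) [-0.      0.0008  0.0007] turn 0.1 F [ 0.3  0.2 -1.5] j [-0.19  0.05  1.87 -0.    1.22  1.13]
```

View pics/w3.png

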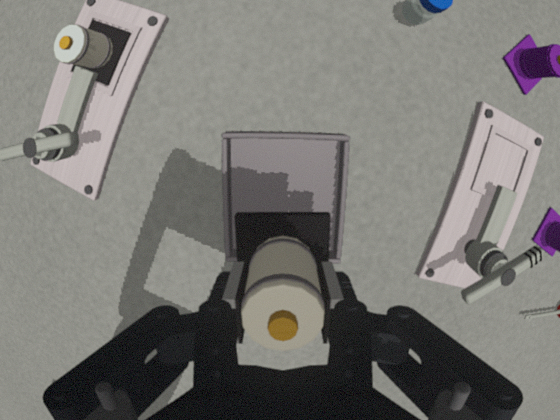

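The cartridge hangs upright, aligned with the tray; the tray's far rim spans (222,132) to (348,135). A quick check of the centre, then I lower.

```bash
python3 - <<'E'
from h import *
c=dict(np.load("w3.npz")); a=pix2w("wrist",222,132,.028,c);b=pix2w("wrist",349,134,.028,c); m=(a+b)/2; az=np.arctan2(*(a-b)[1::-1])-np.pi/2
print(a,b,np.linalg.norm(a-b),np.degrees(az),"tray centre",m[:2]-.06*np.array([np.cos(az),np.sin(az)]))
E
python3 -m pendant '[[[0,0,0.03],0,0.03],[[0,0,0.03],0,0.03],[[0,0,0.03],0,0.03],[[0,0,0.02],0,0.03],[[0,0,0],0,0.03]]'; python3 -m pendant '[[[0,0,0.01],0,0.03],[[0,0,0.006],0,0.03],[[0,0,0],0,0.03],[[0,0,0],0,0.03]]'
```

```text
[0.5198237  0.06139371 0.028     ] [ 0.54463703 -0.04355922  0.028     ] 0.10784628047533264 13.301811078711793 tray centre [ 0.47384007 -0.00488759]
clock: 22.1
ee_pos: [0.4675, -0.0043, 0.0484]
ee_rot: [-3.117, -0.383, 0.007]
contact_force: [0.6, -0.8, -2.3]
opening: 0.0331
finger_force: 30.2
clock: 22.6
ee_pos: [0.4692, -0.0038, 0.0345]
ee_rot: [3.118, 0.386, 0.001]
contact_force: [-0.6, 0.5, -1.7]
opening: 0.0334
finger_force: 30.2
```

```bash
python3 -m pendant '[[[0,0,0.003],0,0.03],[[0,0,0.002],0,0.03],[[0,0,0.001],0,0.03],[[0,0,0],0,0.03],[[0,0,0],0,0.03]]'|grep -E "pos|cont"; python3 -m pendant '[[[0,0,0.001],0,0.03],[[0,0,0],0,0.03]]'|grep -E "pos|cont"; python3 -m pendant '[[[0,0,0.0007],0,0.03],[[0,0,0],0,0.03],[[0,0,0],0,0.03]]'|grep -E "pos|cont"
```

```text
ee_pos: [0.4689, -0.0038, 0.0281]
contact_force: [0.2, -0.2, -2.0]
ee_pos: [0.4687, -0.0038, 0.027]
contact_force: [0.4, 0.5, -1.4]
ee_pos: [0.4688, -0.0038, 0.0264]
contact_force: [0.4, 0.3, -0.9]
```

```bash
python3 -m pendant '[[[0,0,0.0005],0,0.03],[[0,0,0],0,0.03],[[0,0,0],0,0.03]]'|grep -E "pos|cont"; python3 -m pendant '[[[0,0,0.0004],0,0.03],[[0,0,0],0,0.03],[[0,0,0],0,0.03]]'|grep -E "pos|cont"
```

```text
ee_pos: [0.4689, -0.0038, 0.0263]
contact_force: [-2.3, -0.4, 5.4]
ee_pos: [0.4688, -0.0038, 0.0263]
contact_force: [-3.9, 1.0, 9.1]
```

It's on the tray floor. I'll ease the press, then open the fingers and retreat.

```bash
python3 -m pendant '[[[0,0,-0.0007],0,0.03],[[0,0,0],0,0.03],[[0,0,0],0,0.03]]'|grep -E "pos|cont"; python3 -m pendant '[[[0,0,0],0,0.035],[[0,0,0],0,0.037],[[0,0,0],0,0.042],[[0,0,0],0,0.05],[[0,0,0],0,0.054]]'; python3 -m pendant '[[[0,0,0],0,0.054],[[0,0,-0.01],0,0.054],[[0,0,-0.03],0,0.054],[[0,0,-0.05],0,0.054],[[0,0,-0.05],0,0.054]]'|tail -4;  python3 -m pendant '[[[-0.04,0,-0.03],0,0.054],[[-0.04,0,0],0,0.054],[[0,0,0],0,0.054]]'
python3 - <<'E'
from h import *
t=arm.grab_frame("top");s=arm.grab_frame("side")
o=np.zeros((600,800,3),np.uint8)
r=lambda a:cv2.resize(a,(400,300),interpolation=cv2.INTER_CUBIC)
o[:300,:400]=r(t[180:300,240:400]);o[:300,400:]=r(s[200:365,200:420]);o[300:,:400]=r(t);o[300:,400:]=r(s)
cv2.imwrite("pics/end.png",o)
E
```

```text
ee_pos: [0.4689, -0.0038, 0.0263]
contact_force: [-1.7, 1.1, 4.9]
clock: 25.6
ee_pos: [0.4688, -0.0038, 0.0262]
ee_rot: [3.118, 0.386, 0.0]
contact_force: [-0.3, 0.5, -0.2]
opening: 0.0543
finger_force: 0.0
ee_rot: [-3.118, -0.386, -0.0]
contact_force: [1.7, -0.9, 0.3]
opening: 0.0542
finger_force: 0.0
clock: 26.6
ee_pos: [0.3894, -0.0233, 0.1967]
ee_rot: [3.118, 0.384, 0.001]
contact_force: [0.8, -0.2, -0.1]
opening: 0.0536
finger_force: 0.0
```

View pics/end.png

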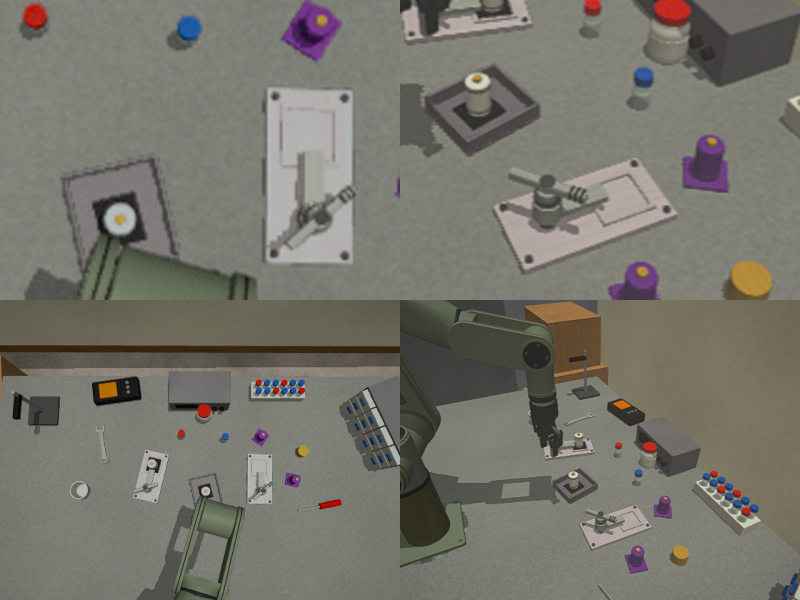

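The cartridge stands upright in the tray at crop (120,218), the nest is empty, the marked handle is turned to its stop, and everything else looks undisturbed. Handing in.

```bash
python3 -c "
from workcell import arm
print(arm.job_done())"
```

```text
the job is handed in; nothing more can be done
None
```

I unscrewed the marked clamp clockwise to its stop (about 134°, pressed to about 10.5 N), drew the cartridge out clear of the toe, stood it upright in the empty tray, and handed the job in at about 27 s; no verdict came back.

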